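Lift the sample carrier out of the cool box and hold it level

ROBOT

A 6-joint arm with a two-finger parallel gripper is mounted at the origin on the work surface. World frame = base frame: x ahead of the robot, y to its left, z up, the work surface at z = 0. Lengths are in m, angles in rad, forces in N, time in s.
With the tool pointing down it reaches from about 0.375 to 0.9 m from the base axis. Payload 3.1 kg.
Tool frame: the origin (TCP) lies between the finger pads; the fingertips stand robot.tcp_to_tips ahead of it and the grasp point (between the pads) lies 5 mm behind it (robot.tcp_to_tips is the distance from the TCP to the fingertips, in m); z points along the fingers, x is the direction in which the jaws open and shut, and the axes are right-handed (so a half turn about z gives the same grasp; the last joint's range is limited). The gripper opens to 87 mm and grips with 3 to 60 N. Pads are 19 mm wide; open, the fingers measure 117 mm over their backs; the gripper's body (75 mm by 190 mm) begins 51 mm behind the grasp point.
Start: joints at [1.123, 0.527, 1.433, -0, 1.181, -0.178], TCP at [0.166, 0.603, 0.237] pointing down, gripper open.
Joint ranges: [-3.08, 3.08], [-0.75, 2.2], [0.22, 2.44], [-1.43, 4.57], [0, 2.65], [-2.85, 2.85]. Speed limits (rad/s): [2.79, 2.79, 3.14, 3.14, 3.14, 3.14].

INTERFACE

Orientations are given as a unit quaternion [x, y, z, w].
In Python, from rig import robot gives the robot as it stands.
- The arm moves only by the shell command python3 -m crank 'ROWS' [FORCE]. ROWS is JSON, a list of rows, each a list of 7 numbers: the turn, a rotation vector about the tool's x, y, z each as a share of 90 degrees, from -1 to 1, then the shift along the tool's x, y, z each as a share of 100 mm, from -1 to 1, then the closure, from 0 (fully open) to 1 (shut). In form: [[rx, ry, rz, tx, ty, tz, grip], ...]. A call has 1 to 20 rows; each row is the pose to reach, as a shift and turn from the pose measured when the call began, along the tool's axes at that moment; what a row does not reach only later rows make up. A row lasts 1/12 s, in which the tool goes at most 41.7 mm and 7.16 degrees, less where a joint would pass 70% of its speed; a pose out of reach is approached as far as the arm can. A call with a number of a shift or a turn outside -1 to 1 is refused whole. A call with a gripper value outside its range is refused whole. The fingers move at their own pace and stop on an object; FORCE is the grip in N (left out, the last holds). Time passes only in rows, so rows that repeat a pose let the fingers close. It gives the time, the measured TCP pose, the force and the opening at its end, in the units of the state.
- robot.get_obs(): the state, without advancing time (a new reading comes with each control period).
- robot.camera(name): name is "side" or "top"; returns (picture, depth): 384x512x3 uint8, red, green, blue; 384x512 float32, m along the optical axis (not along the pixel's ray), 0 where there is no reading.
- robot.camera_model(name): a dict with "fx", "fy", "cx", "cy" (pixels), "extrinsics" (4x4, takes a point from camera to world coordinates). Camera axes: x right, y down, z forward; pixel columns grow to the right and rows downward; lengths in m; the calibration is good to about 2 mm. A picture is of the moment at which its call begins. camera_model takes no time and is no camera call.
- robot.hand_in(): hands the job in, once; it reports no verdict.
The state is a dict: "time": time; "q": joint angles; "joint_velocities": joint speeds; "joint_torque": joint torques, N m; "position": TCP position; "tool_rot": TCP orientation; "ft_force": force on the tool from outside, world axes, zero at the start; "moment": the same for the moment, N m; "grip_width": finger opening in m.
Only numpy, scipy, OpenCV 4.12 (cv2) and the standard library are available. Lean on these libraries where they do the work, as an engineer would, in place of code of your own. Each camera call takes 0.05 s, during which the arm holds its last target. There are 200 camera calls.

TASK

Slide the clear door on top of the white sample cool box fully open, then take the jar carrier inside by its handle and lift it out, so that it hangs above the open compartment with its underside about five centimetres above the box's rim. Keep it there level and still, with the three jars standing in it, for at least three seconds, and finish while still holding it; leave the door open, and don't tip the carrier or disturb the mug, plant pot and mouse on the desk.

Things in the scene. Friction and masses are not known exactly. Their poses are not given: they have to be found in the camera images.
- cabinet: white sample cool box fixed to the desk, 280 mm (x) by 540 mm (y) by 150 mm high to the top of its aluminium tracks (the rim); origin at the centre of its underside, z up. Its +y half is an open-topped compartment, inside 264 mm (x) by 260 mm (y), floor 10 mm above the desk; its -y half is closed machine housing. Wherever it stands it may be yawed by up to 0.25 rad
- bay_mouth (a point): centre of the compartment's mouth, 150 mm above the desk
- door (a joint): clear flat door with aluminium frame, 260 by 262 mm, lying on the top of the box and sliding level along the box's -y axis, over the housing: 0 m = compartment covered, 0.245 m = fully open, at its stop. It starts 0 to 0.05 m open, stays where it is left, and takes about 3 N to slide
- door_handle (a point): centre of the door's black grip bar, which moves with the door: bar 112 mm long along the box's x, 14 mm wide (box y), 16 mm high, centre 180 mm above the desk; the door's top is 30 mm below the bar's centre and the two end legs of the bar are 50 mm from its centre
- carrier: grey plastic jar carrier loose on the compartment's floor, 150 mm (x) by 100 mm (y), walls 35 mm high, four pockets (2 by 2), floor 4 mm thick; origin at the centre of its underside, z up. About 0.25 to 0.45 kg empty; with jars up to 0.8 kg, the weight off-centre
- carrier_handle (a point): centre of the carrier's steel grip bar, 109 mm above its underside: flat-sided bar 150 mm long along the carrier's x, 14 mm wide (carrier y), 18 mm high, over the middle of the carrier, on posts at its ends (71 mm from the centre). Below it is free down to the jar caps, 64 mm above the underside
- jar_a: closed amber sample jar with a white cap, diameter 36 mm, 60 mm tall, loose in a pocket of the carrier; origin at the centre of its underside, z up. The three jars look alike, weigh from 30 to 170 g, and change places; the pocket at the carrier's -x, -y stays empty
- jar_b: closed amber sample jar with a white cap, diameter 36 mm, 60 mm tall, loose in a pocket of the carrier; origin at the centre of its underside, z up. The three jars look alike, weigh from 30 to 170 g, and change places; the pocket at the carrier's -x, -y stays empty
- jar_c: closed amber sample jar with a white cap, diameter 36 mm, 60 mm tall, loose in a pocket of the carrier; origin at the centre of its underside, z up. The three jars look alike, weigh from 30 to 170 g, and change places; the pocket at the carrier's -x, -y stays empty
- mug: white mug, 80 mm wide, 90 mm high, on the desk to the left of the box; origin under its centre; leave alone
- plant_pot: small blue plant pot, 90 mm wide, 95 mm high with leaves, on the desk to the right; origin under its centre; leave alone
- mouse: black computer mouse, 105 by 60 by 30 mm, on the desk to the right; origin under its centre; leave alone

How it is judged:
On the way, in this order (a step that is already met when the one before it is completed fails the run):
1. the door is slid fully open (value of joint door above 0.225 m), for 0.2 s.
2. the carrier hangs in the gripper above the open compartment, level and still, for 2.5 s (height (world z) of carrier above 0.175 m and horizontal distance between carrier and bay_mouth below 0.1 m and angle between carrier's own z axis and vertical below 0.1 rad and linear speed of carrier below 0.03 m/s and angular speed of carrier below 0.25 rad/s and contact force between carrier and the fingers above 2 N and contact force between carrier and cabinet below 0.2 N and value of joint door above 0.22 m and angle between each of jar_a, jar_b, jar_c's own z axis and vertical below 0.2 rad and z of jar_a in the frame of carrier between -0.01 and 0.02 m and horizontal distance between each of jar_a, jar_b, jar_c and carrier below 0.08 m and z of jar_b in the frame of carrier between -0.01 and 0.02 m and z of jar_c in the frame of carrier between -0.01 and 0.02 m), for 2.5 s.
At the end, for the whole second after the job is handed in: Carrier in the fingers, off the box, underside over 175 mm above the desk (25 mm over the rim), within 100 mm of the mouth's middle, tilt under 0.1 rad, under 0.03 m/s and 0.25 rad/s; three jars in it, tilt under 0.2 rad; door open over 0.22 m (all of step 2); the arm keeps its last pose, push and grip.
It fails at once if the carrier is tipped by more than 0.35 rad (angle between carrier's own z axis and vertical above 0.35 rad).
It fails at once if the mug is moved more than 30 mm (distance of mug from where it was at the start of the episode above 0.03 m).
It fails at once if the plant_pot is moved more than 30 mm (distance of plant_pot from where it was at the start of the episode above 0.03 m).
It fails at once if the mouse is moved more than 30 mm (distance of mouse from where it was at the start of the episode above 0.03 m).
It also fails if it takes over 64 s, if anything falls off the work surface, if the arm or the gripper's body presses on something with over 40 N, if the wrist force passes 120 N, or if a joint passes its speed limit or range.

## Working session

There is one attempt and no reset: what is moved stays moved. The work goes in short steps, Python scripts to look and compute and a shell command to move; the robot and the scene stay as the last step left them, time stands still between calls to the robot, and variables do not carry over. Pictures are saved under pics/ and viewed, on a budget of 10 in all, crops included, one or two more only if the job needs it, and the job is handed in when it is done.

```bash
mkdir -p pics; ls; python3 - <<'E'
from rig import robot
import cv2,numpy as np
o=robot.get_obs();print(o, robot.tcp_to_tips)
for n in("top","side"):
    p,d=robot.camera(n);cv2.imwrite(f"pics/{n}0.png",p[...,::-1]);np.save(f"pics/{n}0.npy",d)
    m=robot.camera_model(n);print(n,m)
E
```

```text
pics
{'time': 0.0, 'q': array([ 1.12350980e+00,  5.28461571e-01,  1.43388954e+00, -2.56390157e-05,
        1.18138457e+00, -1.78522201e-01]), 'joint_velocities': array([-0.00181723,  0.00064407, -0.00146191, -0.00132234,  0.00074266,
       -0.00136557]), 'joint_torque': array([ 1.50534321e-03, -4.40042102e+01, -1.76591116e+01,  6.32895716e-02,
        5.85482048e-02, -1.78563528e-04]), 'position': array([0.16564911, 0.60192812, 0.23557848]), 'tool_rot': array([ 7.95465105e-01,  6.05998448e-01, -9.48721321e-04,  4.98211419e-04]), 'ft_force': array([-0.24310161,  0.62972072, -0.83818889]), 'moment': array([-0.0264572 ,  0.04503416, -0.06531596]), 'grip_width': 0.08700490606131152} 0.014
top {'fx': 412.62483902088394, 'fy': 412.62483902088394, 'cx': 254.48721684336886, 'cy': 189.860461233414, 'extrinsics': array([[ 1.16102046e-02, -9.79341689e-01,  2.01878821e-01,
         2.70807178e-01],
       [-9.99932307e-01, -1.12166863e-02,  3.09319322e-03,
         1.73072656e-02],
       [-7.64881667e-04, -2.01901068e-01, -9.79405623e-01,
         1.61966551e+00],
       [ 0.00000000e+00,  0.00000000e+00,  0.00000000e+00,
         1.00000000e+00]])}
side {'fx': 356.63376287145974, 'fy': 356.63376287145974, 'cx': 251.47609793259633, 'cy': 193.22968498677724, 'extrinsics': array([[-0.89517255,  0.42554226, -0.13258917,  0.72320309],
       [ 0.44565949,  0.84964113, -0.28195313,  0.31549356],
       [-0.00732976, -0.31148632, -0.95022237,  1.18023121],
       [ 0.        ,  0.        ,  0.        ,  1.        ]])}
```

View pics/top0.png

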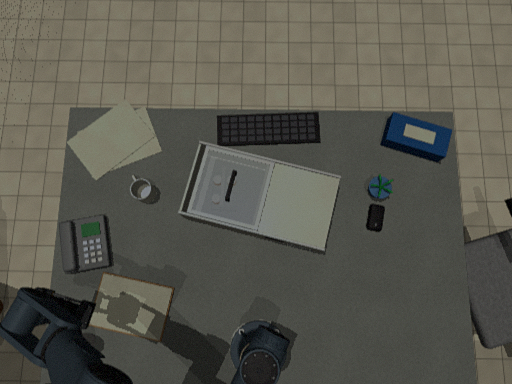

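View pics/side0.png

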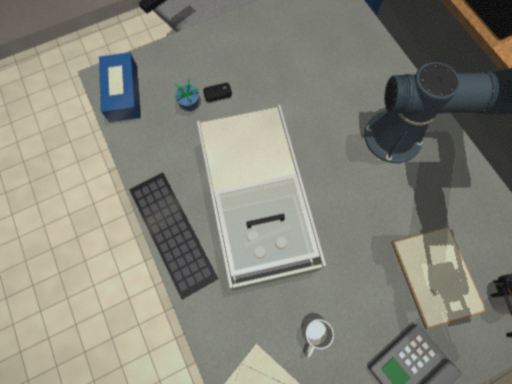

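The top view shows the box centred near (262,196), its compartment to the left. The black door grip is at (231,186), with jar caps at (216,181) and (215,198). In the side view the grip is at (266,220).

```bash
cat > h.py <<'E'
from rig import robot
import cv2,numpy as np
def ray(n,uv,z):
    m=robot.camera_model(n);E=m["extrinsics"]
    uv=np.atleast_2d(uv).astype(float)
    d=np.c_[(uv[:,0]-m["cx"])/m["fx"],(uv[:,1]-m["cy"])/m["fy"],np.ones(len(uv))]@E[:3,:3].T
    return E[:3,3]+d*((z-E[2,3])/d[:,2])[:,None]
def blob(mask,box):   # largest component inside box (u0,v0,u1,v1)
    w=np.zeros(mask.shape,np.uint8);u0,v0,u1,v1=box
    w[v0:v1,u0:u1]=mask[v0:v1,u0:u1]
    c=max(cv2.findContours(w,cv2.RETR_EXTERNAL,cv2.CHAIN_APPROX_NONE)[0],key=cv2.contourArea)
    return c[:,0,:]
def rect(n,c,z):
    P=ray(n,c,z)[:,:2].astype(np.float32)
    b=cv2.boxPoints(cv2.minAreaRect(P*1000))/1000
    e=[b[1]-b[0],b[2]-b[1]];e.sort(key=np.linalg.norm)
    return b.mean(0),np.linalg.norm(e[1]),np.linalg.norm(e[0]),np.degrees(np.arctan2(e[1][1],e[1][0]))%180
E
python3 - <<'E'
from h import *
for n,bb,wb in(("top",(215,160,250,210),(170,135,350,260)),("side",(235,205,300,235),(190,95,335,295))):
    p=cv2.imread(f"pics/{n}0.png");d=np.load(f"pics/{n}0.npy");g=p.max(2)
    c=blob(((g<60)*255).astype(np.uint8),bb)
    print(n,"bar",rect(n,c,.186),len(c))
    u,v=c.mean(0).astype(int)
    dd=d[v-2:v+3,u-2:u+3];print("depth",np.median(dd))
    w=cv2.morphologyEx(((g>125)*255).astype(np.uint8),cv2.MORPH_CLOSE,np.ones((5,5)))
    c=blob(w,wb);print("box",rect(n,c,.15))
    # points at depth -> world heights on bar
    m=robot.camera_model(n);z=np.median(dd)
    q=m["extrinsics"]@np.array([(u-m["cx"])/m["fx"]*z,(v-m["cy"])/m["fy"]*z,z,1]);print(q[:3])
    u0,v0,u1,v1=wb
    cv2.imwrite(f"pics/{n}crop.png",cv2.resize(p[v0:v1,u0:u1],None,fx=4,fy=4 if n=="top" else 3,interpolation=2) if n=="top" else cv2.resize(p[v0:v1,u0:u1],None,fx=3,fy=3))
E
```

```text
top bar (array([0.5821231 , 0.10750079], dtype=float32), np.float32(0.11425922), np.float32(0.017411314), np.float32(166.49039)) 66
depth 1.465256
box (array([0.55919695, 0.00259155], dtype=float32), np.float32(0.53356177), np.float32(0.27500996), np.float32(76.12422))
[0.58250499 0.1089829  0.18813685]
side bar (array([0.5855937 , 0.11111534], dtype=float32), np.float32(0.105298854), np.float32(0.012871599), np.float32(165.67336)) 76
depth 1.0190502
box (array([0.5385127 , 0.00230373], dtype=float32), np.float32(0.64066494), np.float32(0.48077506), np.float32(63.255203))
[0.584831   0.10795551 0.18868688]
```

View pics/topcrop.png

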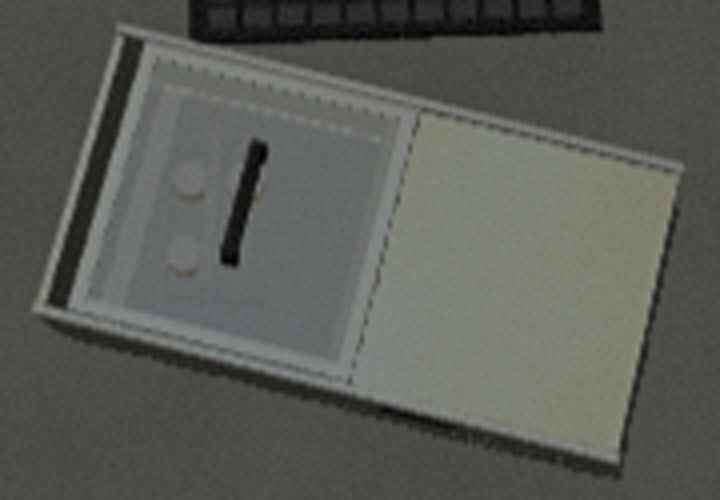

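Both views agree on the grip: about (0.583, 0.109), top at 0.188, jaw direction about 76°. The box is centred near (0.559, 0.003), yawed −13.9°. The jaws already point about 75°. I'm moving over now.

```bash
cat >> h.py <<'E'
from scipy.spatial.transform import Rotation as Ro
def to(target,jaw=None):   # shift in shares of 100 mm along tool axes, turn rz share of 90 deg
    o=robot.get_obs();R=Ro.from_quat(o["tool_rot"])
    s=R.inv().apply(np.array(target)-o["position"])/.1
    x=R.as_matrix();a=np.degrees(np.arctan2(x[1,0],x[0,0]))
    print("shift",s.round(3),"jaw",a.round(2),"rz",None if jaw is None else round(-((jaw-a+90)%180-90)/90,4),"tilt",x[:,2].round(4),"t",round(o["time"],2),"F",o["ft_force"].round(1),"w",round(o["grip_width"],4),"p",o["position"].round(4))
E
R='[[0,0,0,-0.15,0.22,0,0],[0,0,0,-0.3,0.44,0,0],[0,0,0,-0.45,0.66,0,0],[0,0,0,-0.6,0.88,0,0]]'
python3 -m crank '[[0,0,0,-0.15,0.22,0,0],[0,0,0,-0.36,0.55,0,0],[0,0,0,-0.6,0.88,0,0],[0,0,0,-0.6,0.88,0,0]]'
python3 -m crank '[[0,0,0,-0.25,0.35,0,0],[0,0,0,-0.42,0.66,0,0],[0,0,0,-0.6,0.9,0,0]]'
python3 -m crank '[[0,0,0,-0.25,0.35,0,0],[0,0,0,-0.42,0.66,0,0],[0,0,0,-0.6,0.9,0,0]]'
python3 -c "
from h import *
to((.5835,.109,.235),76.1)"
```

```text
time: 0.43
position: [0.2377, 0.5156, 0.2349]
tool_rot: [0.797, 0.604, -0.003, 0.003]
ft_force: [-0.1, 0.0, 0.0]
grip_width: 0.087
time: 0.68
position: [0.3095, 0.4322, 0.2352]
tool_rot: [0.797, 0.604, -0.003, 0.003]
ft_force: [-0.5, 0.1, 0.4]
grip_width: 0.087
time: 0.93
position: [0.3819, 0.3486, 0.2358]
tool_rot: [0.797, 0.604, -0.002, 0.004]
ft_force: [0.6, 0.5, 0.1]
grip_width: 0.087
shift [-1.762  2.588  0.029] jaw 74.31 rz -0.0198 tilt [ 8.0e-04 -8.2e-03 -1.0e+00] t 0.93 F [0.6 0.5 0.1] w 0.087 p [0.3819 0.3486 0.2358]
```

```bash
python3 -m crank '[[0,0,0,-0.25,0.35,0,0],[0,0,0,-0.42,0.66,0,0],[0,0,0,-0.62,0.92,0,0]]' >/dev/null
python3 -m crank '[[0,0,0,-0.25,0.35,0,0],[0,0,0,-0.42,0.66,0,0],[0,0,0,-0.62,0.92,0,0],[0,0,0,-0.62,0.92,0,0],[0,0,0,-0.62,0.92,0,0]]'
cat >> h.py <<'E'
def level():
    R=Ro.from_quat(robot.get_obs()["tool_rot"]);z=R.inv().apply([0,0,-1])
    v=np.cross([0,0,1],z);print("level rx ry",(v[:2]/(np.pi/2)).round(4))
E
python3 -c "
from h import *
to((.5835,.109,.235),76.1);level()"
```

```text
time: 1.6
position: [0.5285, 0.1766, 0.2369]
tool_rot: [0.798, 0.602, -0.002, 0.003]
ft_force: [-0.0, 0.6, 0.7]
grip_width: 0.0871
shift [-0.499  0.715  0.025] jaw 74.05 rz -0.0228 tilt [ 0.0013 -0.0076 -1.    ] t 1.6 F [-0.   0.6  0.7] w 0.0871 p [0.5285 0.1766 0.2369]
level rx ry [0.0022 0.0044]
```

```bash
python3 -m crank '[[0,0,-0.01,-0.25,0.35,0,0],[0.002,0.004,-0.023,-0.5,0.71,0.02,0],[0.002,0.004,-0.023,-0.5,0.71,0.02,0],[0.002,0.004,-0.023,-0.5,0.71,0.02,0],[0.002,0.004,-0.023,-0.5,0.71,0.02,0]]'
python3 - <<'E'
from h import *
to((.5835,.109,.18),76.1);level()
p,d=robot.camera("side");cv2.imwrite("pics/s1.png",cv2.resize(p[90:310,180:340],None,fx=3.5,fy=2.7*0+2.7)[:, :] if 0 else cv2.resize(p[150:310,180:380],None,fx=3.5,fy=3.5))
E
```

```text
time: 2.02
position: [0.5817, 0.1101, 0.2349]
tool_rot: [0.787, 0.616, -0.001, -0.001]
ft_force: [-0.6, -0.7, 0.6]
grip_width: 0.087
shift [-0.006  0.022  0.549] jaw 76.12 rz 0.0002 tilt [-2.6e-03  1.0e-04 -1.0e+00] t 2.02 F [-0.6 -0.7  0.6] w 0.087 p [0.5817 0.1101 0.2349]
level rx ry [-0.0016  0.0003]
```

View pics/s1.png

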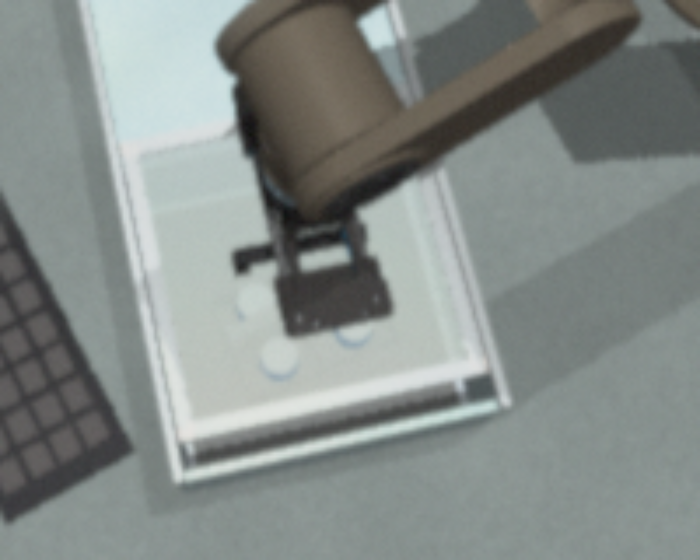

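The fingers straddle the grip at around crop (290,260), with one finger each side. Next I go down and grip it.

```bash
python3 -m crank '[[0,0,0,0,0.02,0.2,0],[0,0,0,0,0.02,0.4,0],[0,0,0,0,0.02,0.53,0],[0,0,0,0,0.02,0.53,0],[0,0,0,0,0.02,0.53,0],[0,0,0,0,0.02,0.53,0.5],[0,0,0,0,0.02,0.53,0.9],[0,0,0,0,0.02,0.53,1],[0,0,0,0,0.02,0.53,1],[0,0,0,0,0.02,0.53,1],[0,0,0,0,0.02,0.53,1],[0,0,0,0,0.02,0.53,1],[0,0,0,0,0.02,0.53,1]]' 20
python3 -c "
from h import *
to((.5835-.24*.225,.109-.971*.225,.181),76.1);level()"
```

```text
time: 3.15
position: [0.5831, 0.11, 0.182]
tool_rot: [0.787, 0.617, -0.001, -0.001]
ft_force: [-0.4, 0.2, 0.0]
grip_width: 0.0416
shift [-2.259  0.004  0.012] jaw 76.17 rz 0.0008 tilt [-0.0026  0.     -1.    ] t 3.15 F [-0.4  0.2  0. ] w 0.0416 p [0.5831 0.11   0.182 ]
level rx ry [-0.0016  0.0004]
```

Fingers are still closing.

```bash
python3 -m crank '[[0,0,0,0,0,0,1],[0,0,0,0,0,0,1],[0,0,0,0,0,0,1],[0,0,0,0,0,0,1],[0,0,0,0,0,0,1],[0,0,0,0,0,0,1],[0,0,0,0,0,0,1],[0,0,0,0,0,0,1],[0,0,0,0,0,0,1],[0,0,0,0,0,0,1]]'
```

```text
time: 3.98
position: [0.5831, 0.1098, 0.182]
tool_rot: [0.787, 0.617, -0.001, -0.001]
ft_force: [-0.2, -2.4, -0.8]
grip_width: 0.0138
```

```bash
python3 -m crank '[[0,0,0,-0.1,0,0,1],[0,0,0,-0.2,0,0,1],[0,0,0,-0.3,0,0,1],[0,0,0,-0.4,0,0,1],[0,0,0,-0.5,0,0,1],[0,0,0,-0.6,0,0,1],[0,0,0,-0.7,0,0,1],[0,0,0,-0.8,0,0,1],[0,0,0,-0.9,0,0,1],[0,0,0,-1,0,0,1]]'
python3 -c "
from h import *
to((.5835-.24*.225,.109-.971*.225,.181),76.1);level()"
```

```text
time: 4.82
position: [0.559, 0.0116, 0.182]
tool_rot: [0.787, 0.617, -0.001, -0.001]
ft_force: [1.6, 2.4, -4.1]
grip_width: 0.0136
shift [-1.247  0.004  0.011] jaw 76.15 rz 0.0006 tilt [-2.6e-03 -2.0e-04 -1.0e+00] t 4.82 F [ 1.6  2.4 -4.1] w 0.0136 p [0.559  0.0116 0.182 ]
level rx ry [-0.0016  0.0005]
```

```bash
python3 -m crank '[[0,0,0,-0.1,0,0,1],[0,0,0,-0.2,0,0,1],[0,0,0,-0.3,0,0,1],[0,0,0,-0.4,0,0,1],[0,0,0,-0.5,0,0,1],[0,0,0,-0.6,0,0,1],[0,0,0,-0.7,0,0,1],[0,0,0,-0.8,0,0,1],[0,0,0,-0.9,0,0,1],[0,0,0,-1,0,0,1]]'
python3 -m crank '[[0,0,0,-0.06,0,0,1],[0,0,0,-0.12,0,0,1],[0,0,0,-0.18,0,0,1],[0,0,0,-0.21,0,0,1]]'
python3 -m crank '[[0,0,0,-0.04,0,0,1],[0,0,0,-0.04,0,0,1]]'
python3 -m crank '[[0,0,0,-0.06,0,0,1],[0,0,0,-0.06,0,0,1]]'
```

```text
time: 5.65
position: [0.5349, -0.0864, 0.182]
tool_rot: [0.787, 0.617, -0.001, -0.001]
ft_force: [4.2, 2.1, -4.6]
grip_width: 0.0139
time: 5.98
position: [0.5297, -0.1076, 0.182]
tool_rot: [0.787, 0.617, -0.001, -0.001]
ft_force: [3.8, 1.8, -3.7]
grip_width: 0.0138
time: 6.15
position: [0.5296, -0.1079, 0.1819]
tool_rot: [0.788, 0.615, 0.002, -0.003]
ft_force: [7.7, 14.2, -4.6]
grip_width: 0.0142
time: 6.32
position: [0.5295, -0.108, 0.1819]
tool_rot: [0.789, 0.614, 0.007, -0.007]
ft_force: [9.8, 19.3, -3.8]
grip_width: 0.014
```

The door has reached its stop: force rose to about 20 N with no further motion, after about 224 mm of travel. Now I release, rise and look.

```bash
python3 -m crank '[[0,0,0,0,0,0,1],[0,0,0,0,0,0,0.6],[0,0,0,0,0,0,0.3],[0,0,0,0,0,0,0],[0,0,0,0,0,0,0],[0,0,0,0,0,0,0],[0,0,0,0,0,0,0],[0,0,0,0,0,0,0],[0,0,0,0,0,0,0],[0,0,0,0,0,0,0],[0,0,0,0,0,-0.2,0],[0,0,0,0,0,-0.5,0],[0,0,0,0,0,-0.8,0],[0,0,0,0,0,-0.8,0]]'
python3 - <<'E'
from h import *
to((.59,.13,.26),76.1);level()
for n,b in(("top",(170,130,350,260)),("side",(190,90,350,300))):
    p,d=robot.camera(n);cv2.imwrite(f"pics/{n}2.png",p[...,::-1]);np.save(f"pics/{n}2.npy",d)
    u0,v0,u1,v1=b;f=600/max(v1-v0,0)
    p=p[v0:v1,u0:u1,::-1];cv2.imwrite(f"pics/{n}2c.png",cv2.resize(p,None,fx=4 if n=="top" else 2.8,fy=4 if n=="top" else 2.8,interpolation=2))
E
```

```text
time: 7.48
position: [0.5326, -0.111, 0.2675]
tool_rot: [0.789, 0.614, 0.01, -0.001]
ft_force: [1.2, -0.8, -0.3]
grip_width: 0.0855
shift [ 2.476 -0.037  0.118] jaw 75.76 rz -0.0037 tilt [ 0.0144  0.0147 -0.9998] t 7.48 F [ 1.2 -0.8 -0.3] w 0.0855 p [ 0.5326 -0.111   0.2675]
level rx ry [ 0.0066 -0.0113]
```

View pics/top2c.png

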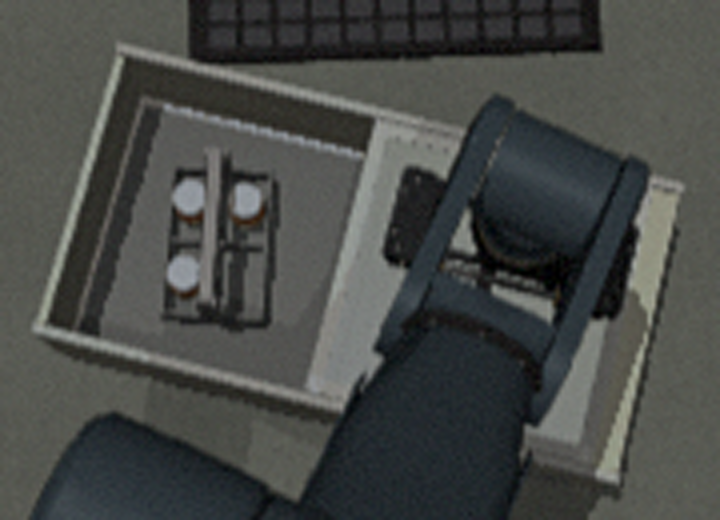

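View pics/side2c.png

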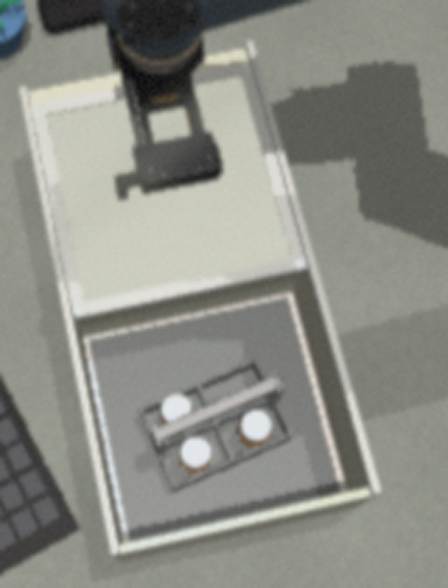

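The compartment is open. The carrier handle runs from crop (217,150) to (207,308) in the top view and from (155,437) to (282,383) in the side view. I'll measure it by depth slice in both views.

```bash
python3 - <<'E'
from h import *
for n,b,ends in(("top",(205,160,235,212),[(224.2,167.5),(221.7,207)]),("side",(240,220,296,252),[(245.4,246),(290.7,226.8)])):
    d=np.load(f"pics/{n}2.npy");m=robot.camera_model(n);E=m["extrinsics"]
    v,u=np.mgrid[:384,:512]
    P=np.stack([(u-m["cx"])/m["fx"]*d,(v-m["cy"])/m["fy"]*d,d],-1)@E[:3,:3].T+E[:3,3]
    k=((P[...,2]>.105)&(P[...,2]<.145)&(d>0)).astype(np.uint8)*255
    c=blob(k,b);r=rect(n,c,.128)
    print(n,"depth slice",r[0],r[1:],"medz",np.median(P[...,2][k[:]>0][:]) )
    w=np.zeros(k.shape,np.uint8);cv2.fillPoly(w,[c],255);Q=P[(w>0)&(k>0)];print("mean pts",np.median(Q,0),len(Q))
    e=ray(n,ends,.128);print("eye ends",e[:,:2].mean(0),np.linalg.norm(e[1]-e[0]),np.degrees(np.arctan2(*(e[0]-e[1])[[1,0]])))
E
```

```text
top depth slice [0.59232754 0.14192499] (np.float32(0.15246052), np.float32(0.019480271), np.float32(177.34238)) medz 0.1368398553262753
mean pts [0.59207673 0.14123131 0.12852264] 176
eye ends [0.58752842 0.13866474] 0.14943593272287875 -1.9958796496304676
side depth slice [0.59358215 0.14447714] (np.float32(0.14961332), np.float32(0.020605732), np.float32(177.51108)) medz 0.13841901394122225
mean pts [0.59346669 0.14412128 0.12689194] 276
eye ends [0.59199279 0.14688417] 0.14782666721124416 -3.4389267525839147
```

Both views agree within 3 mm: handle centre about (0.593, 0.1427), length about 150 mm, top at 0.128, jaw direction 87.4°. The empty pocket is on the −x side, so I'll grip about 4 mm toward +x of centre, with TCP z about 0.114.

```bash
python3 -m crank '[[0,0,0,0.2,0,0,0],[0.006,-0.011,-0.03,0.5,0,0,0],[0.006,-0.011,-0.06,0.8,0,0,0],[0.006,-0.011,-0.1,1,0,0,0],[0.006,-0.011,-0.129,1,0,0,0]]'
python3 -m crank '[[0,0,0,0.3,0,0,0],[0,0,0,0.6,0,0,0],[0,0,0,0.9,0,0,0],[0,0,0,0.9,0,0,0]]'
python3 -c "
from h import *
to((.597,.1427,.20),87.4);level()"
```

```text
time: 8.0
position: [0.5537, -0.009, 0.2631]
tool_rot: [0.721, 0.693, -0.001, -0.005]
ft_force: [-0.5, 0.1, -0.3]
grip_width: 0.0872
time: 8.33
position: [0.5556, 0.0857, 0.2616]
tool_rot: [0.72, 0.694, -0.002, -0.007]
ft_force: [0.2, 0.2, 0.1]
grip_width: 0.0873
shift [0.58  0.401 0.615] jaw 87.97 rz 0.0063 tilt [-0.0127  0.0081 -0.9999] t 8.33 F [0.2 0.2 0.1] w 0.0873 p [0.5556 0.0857 0.2616]
level rx ry [-0.0083 -0.0049]
```

```bash
python3 -m crank '[[0,0,0,0.25,0.2,0.05,0],[-0.008,-0.005,0.006,0.5,0.4,0.3,0],[-0.008,-0.005,0.006,0.58,0.4,0.6,0],[-0.008,-0.005,0.006,0.58,0.4,0.6,0],[-0.008,-0.005,0.006,0.58,0.4,0.6,0],[-0.008,-0.005,0.006,0.58,0.4,0.6,0]]'
python3 -c "
from h import *
to((.597,.1427,.114),87.4);level()"
```

```text
time: 8.83
position: [0.5965, 0.1418, 0.2014]
tool_rot: [0.723, 0.691, -0.001, -0.0]
ft_force: [-0.2, -0.4, 1.2]
grip_width: 0.0873
shift [0.01  0.006 0.874] jaw 87.41 rz 0.0001 tilt [-1.9e-03 -9.0e-04 -1.0e+00] t 8.83 F [-0.2 -0.4  1.2] w 0.0873 p [0.5965 0.1418 0.2014]
level rx ry [-0.0012  0.0006]
```

```bash
python3 -m crank '[[0,0,0,0.01,0,0.2,0],[0,0,0,0.01,0,0.4,0],[0,0,0,0.01,0,0.6,0.1],[0,0,0,0.01,0,0.75,0.2],[0,0,0,0.01,0,0.85,0.3],[0,0,0,0.01,0,0.87,0.4],[0,0,0,0.01,0,0.87,0.5],[0,0,0,0.01,0,0.87,0.5],[0,0,0,0.01,0,0.87,0.5],[0,0,0,0.01,0,0.87,0.5]]' 20
python3 - <<'E'
from h import *
to((.597,.1427,.114),87.4);level()
p,d=robot.camera("side");p=p[170:310,190:350,::-1];cv2.imwrite("pics/s3.png",cv2.resize(p,None,fx=4,fy=4))
E
```

```text
time: 9.67
position: [0.5972, 0.1428, 0.1156]
tool_rot: [0.723, 0.691, -0.0, 0.0]
ft_force: [-0.3, 0.9, -0.5]
grip_width: 0.0463
shift [-0.001 -0.002  0.016] jaw 87.41 rz 0.0001 tilt [ 5.e-04 -8.e-04 -1.e+00] t 9.67 F [-0.3  0.9 -0.5] w 0.0463 p [0.5972 0.1428 0.1156]
level rx ry [0.0004 0.0005]
```

View pics/s3.png

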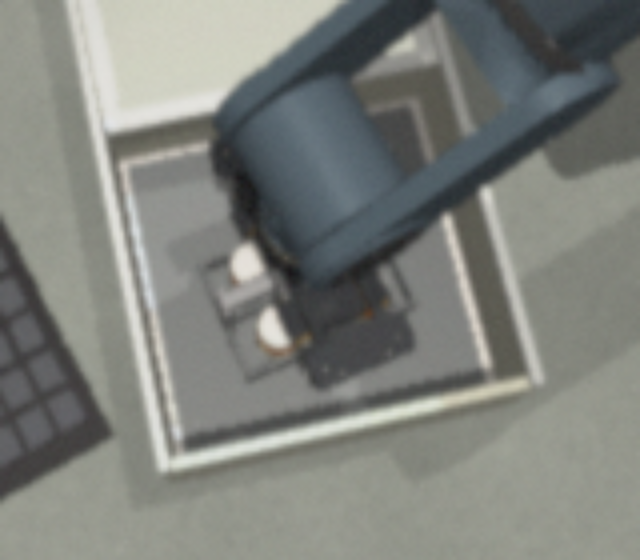

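The gripper straddles the carrier bar, whose free end shows at crop (240,295). The jars still stand. I'll close gently, then firm up.

```bash
python3 -m crank '[[0,0,0,0,0,0.01,0.7],[0,0,0,0,0,0.01,0.8],[0,0,0,0,0,0.01,1],[0,0,0,0,0,0.01,1],[0,0,0,0,0,0.01,1],[0,0,0,0,0,0.01,1],[0,0,0,0,0,0.01,1],[0,0,0,0,0,0.01,1],[0,0,0,0,0,0.01,1],[0,0,0,0,0,0.01,1],[0,0,0,0,0,0.01,1],[0,0,0,0,0,0.01,1]]' 20
python3 -m crank '[[0,0,0,0,0,0,1],[0,0,0,0,0,0,1],[0,0,0,0,0,0,1],[0,0,0,0,0,0,1],[0,0,0,0,0,0,1],[0,0,0,0,0,0,1]]' 58
python3 -c "
from h import *
to((.597,.1427,.114),87.4);level();print(robot.get_obs()['moment'])"
```

```text
time: 10.72
position: [0.5971, 0.1424, 0.1145]
tool_rot: [0.723, 0.691, -0.0, 0.001]
ft_force: [-0.7, -4.1, 1.8]
grip_width: 0.0137
time: 11.22
position: [0.5971, 0.1424, 0.1145]
tool_rot: [0.723, 0.691, -0.001, 0.001]
ft_force: [-0.2, -3.3, 1.3]
grip_width: 0.0132
shift [ 0.003 -0.001  0.005] jaw 87.43 rz 0.0003 tilt [ 0.     -0.0015 -1.    ] t 11.22 F [-0.2 -3.3  1.3] w 0.0132 p [0.5971 0.1424 0.1145]
level rx ry [0.0001 0.0009]
[-0.76232483  0.03930448  0.01433094]
```

```bash
python3 -m crank '[[0,0,0,0,0,-0.03,1],[0,0,0,0,0,-0.06,1],[0,0,0,0,0,-0.1,1],[0,0,0,0,0,-0.14,1],[0,0,0,0,0,-0.18,1],[0,0,0,0,0,-0.2,1],[0,0,0,0,0,-0.2,1],[0,0,0,0,0,-0.2,1],[0,0,0,0,0,-0.2,1]]'
python3 -c "
from h import *
to((.597,.1427,.304),87.4);level();print(robot.get_obs()['moment'])"
```

```text
time: 11.97
position: [0.5969, 0.1424, 0.1344]
tool_rot: [0.723, 0.691, -0.001, 0.0]
ft_force: [0.7, 0.3, -6.3]
grip_width: 0.0132
shift [ 0.000e+00  1.000e-03 -1.696e+00] jaw 87.43 rz 0.0003 tilt [-3.0e-04 -1.4e-03 -1.0e+00] t 11.97 F [ 0.7  0.3 -6.3] w 0.0132 p [0.5969 0.1424 0.1344]
level rx ry [-0.0002  0.0009]
[-0.03610102 -0.01537181 -0.0206487 ]
```

It's off the floor: about 6.5 N, with near-zero moment, so the load is balanced. I'm lifting the rest of the way.

```bash
python3 -m crank '[[0,0,0,0,0,-0.04,1],[0,0,0,0,0,-0.1,1],[0,0,0,0,0,-0.2,1],[0,0,0,0,0,-0.3,1],[0,0,0,0,0,-0.4,1],[0,0,0,0,0,-0.5,1],[0,0,0,0,0,-0.6,1],[0,0,0,0,0,-0.7,1],[0,0,0,0,0,-0.76,1],[0,0,0,0,0,-0.8,1],[0,0,0,0,0,-0.8,1]]'
python3 -m crank '[[0,0,0,0,0,-0.04,1],[0,0,0,0,0,-0.1,1],[0,0,0,0,0,-0.2,1],[0,0,0,0,0,-0.3,1],[0,0,0,0,0,-0.4,1],[0,0,0,0,0,-0.5,1],[0,0,0,0,0,-0.6,1],[0,0,0,0,0,-0.7,1],[0,0,0,0,0,-0.8,1],[0,0,0,0,0,-0.86,1],[0,0,0,0,0,-0.9,1],[0,0,0,0,0,-0.9,1],[0,0,0,0,0,-0.9,1]]'
python3 - <<'E'
from h import *
to((.597,.1427,.304),87.4);level();print(robot.get_obs()['moment'])
for n in("top","side"):
    p,d=robot.camera(n);np.save(f"pics/{n}4.npy",d);cv2.imwrite(f"pics/{n}4.png",p[...,::-1])
    if n=="side":cv2.imwrite("pics/s4c.png",cv2.resize(p[90:310,190:370,::-1],None,fx=2.7,fy=2.7))
E
```

```text
time: 12.88
position: [0.5974, 0.1426, 0.2156]
tool_rot: [0.723, 0.691, 0.0, 0.001]
ft_force: [0.3, 1.1, -6.2]
grip_width: 0.0137
time: 13.97
position: [0.5971, 0.1427, 0.3055]
tool_rot: [0.723, 0.691, 0.0, 0.001]
ft_force: [0.3, -0.7, -5.6]
grip_width: 0.0134
shift [-0.    -0.001  0.015] jaw 87.43 rz 0.0003 tilt [ 0.0013 -0.0013 -1.    ] t 13.97 F [ 0.3 -0.7 -5.6] w 0.0134 p [0.5971 0.1427 0.3055]
level rx ry [0.0009 0.0008]
[-0.05148596 -0.01602007  0.00685437]
```

View pics/s4c.png

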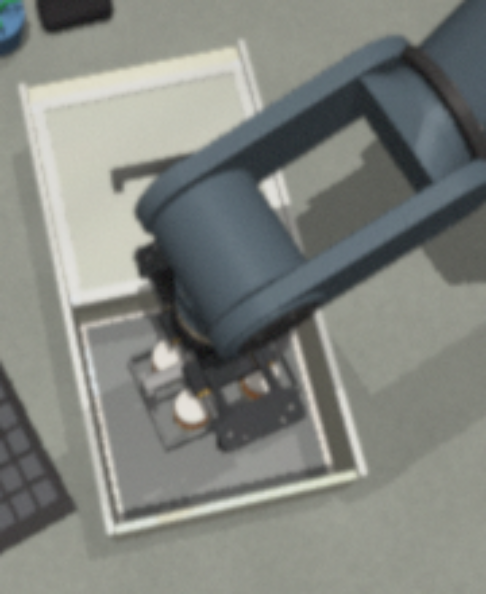

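The carrier hangs above the compartment with jars at crop (165,355), (190,408) and (255,385), and the door is still open. Now I hold still, and check level from the depth of caps and bar end.

```bash
Z=0
python3 -m crank '[[0,0,0,0,0,0,1],[0,0,0,0,0,0,1],[0,0,0,0,0,0,1],[0,0,0,0,0,0,1],[0,0,0,0,0,0,1],[0,0,0,0,0,0,1],[0,0,0,0,0,0,1],[0,0,0,0,0,0,1],[0,0,0,0,0,0,1],[0,0,0,0,0,0,1],[0,0,0,0,0,0,1],[0,0,0,0,0,0,1],[0,0,0,0,0,0,1],[0,0,0,0,0,0,1],[0,0,0,0,0,0,1],[0,0,0,0,0,0,1],[0,0,0,0,0,0,1],[0,0,0,0,0,0,1],[0,0,0,0,0,0,1],[0,0,0,0,0,0,1]]'
python3 -m crank '[[0,0,0,0,0,0,1],[0,0,0,0,0,0,1],[0,0,0,0,0,0,1],[0,0,0,0,0,0,1],[0,0,0,0,0,0,1],[0,0,0,0,0,0,1],[0,0,0,0,0,0,1],[0,0,0,0,0,0,1],[0,0,0,0,0,0,1],[0,0,0,0,0,0,1],[0,0,0,0,0,0,1],[0,0,0,0,0,0,1],[0,0,0,0,0,0,1],[0,0,0,0,0,0,1],[0,0,0,0,0,0,1],[0,0,0,0,0,0,1],[0,0,0,0,0,0,1],[0,0,0,0,0,0,1],[0,0,0,0,0,0,1],[0,0,0,0,0,0,1]]'
python3 - <<'E'
from h import *
p,d=robot.camera("side");cv2.imwrite("pics/s5.png",p[...,::-1])
m=robot.camera_model("side");E=m["extrinsics"]
v,u=np.mgrid[:384,:512]
P=np.stack([(u-m["cx"])/m["fx"]*d,(v-m["cy"])/m["fy"]*d,d],-1)@E[:3,:3].T+E[:3,3]
for a,b in((251,221),(260,241),(283,233)):
    print("cap",np.median(P[b-2:b+3,a-2:a+3].reshape(-1,3),0).round(4))
# carrier wall/caps: visible surface with z .19-.28, plus bar end
z=P[...,2];k=(d>0)&(u>235)&(u<310)&(v>200)&(v<265)
w=k&(p.min(2)>150)&(z>.2)&(z<.29);n,l,s,c=cv2.connectedComponentsWithStats(w.astype(np.uint8))
for i in range(1,n):
    if s[i,4]>8:print("white",c[i].round(),s[i,4],np.median(P[l==i],0).round(4),"zmax",P[l==i][:,2].max().round(4))
g=k&(z>.30)&(z<.325)&(P[...,0]>.62);print("bar far end z by x")
for x in np.arange(.62,.68,.01):
    q=P[g&(abs(P[...,0]-x)<.005)]
    if len(q)>3:print(round(x,3),len(q),np.median(q,0).round(4))
b=z[40:210,190:300];print("box rim etc ok");to((.597,.1427,.304),87.4);print(robot.get_obs()['moment'])
E
```

```text
time: 15.73
position: [0.5968, 0.1427, 0.3049]
tool_rot: [0.723, 0.691, -0.0, 0.001]
ft_force: [-0.4, -0.5, -5.6]
grip_width: 0.0135
time: 17.4
position: [0.5968, 0.1427, 0.3048]
tool_rot: [0.723, 0.691, -0.0, 0.0]
ft_force: [-0.5, 0.2, -6.6]
grip_width: 0.0133
cap [0.631  0.1128 0.2656]
cap [0.6336 0.1702 0.2642]
cap [0.5696 0.177  0.2627]
white [250. 222.] 67 [0.6321 0.1141 0.2648] zmax 0.2683
white [259. 241.] 88 [0.6346 0.1689 0.2641] zmax 0.2685
bar far end z by x
0.63 16 [0.632  0.1419 0.3191]
0.64 25 [0.64   0.1437 0.3186]
0.65 26 [0.6498 0.1428 0.3184]
0.66 33 [0.6605 0.1427 0.3173]
0.67 12 [0.6663 0.1429 0.3157]
box rim etc ok
shift [-0.     0.002  0.009] jaw 87.43 rz 0.0003 tilt [-0.     -0.0014 -1.    ] t 17.45 F [-0.5  0.6 -5.8] w 0.0138 p [0.5968 0.1427 0.3049]
[-0.01131272 -0.07745324  0.00025479]
```

```bash
python3 -m crank '[[0,0,0,0,0,0,1],[0,0,0,0,0,0,1],[0,0,0,0,0,0,1],[0,0,0,0,0,0,1],[0,0,0,0,0,0,1],[0,0,0,0,0,0,1],[0,0,0,0,0,0,1],[0,0,0,0,0,0,1]]'
python3 - <<'E'
from h import *
p=cv2.imread("pics/s5.png")
c=blob(((p.max(2)<75)*255).astype(np.uint8),(226,145,255,166))
P=ray("side",c,.186)[:,:2]-[.5296,-.108]
print("door bar, box axes rel. to bar at stop: x max",(P@[.971,-.24]).max().round(3),"y mid",np.median(P@[.24,.971]).round(4))
to((.597,.1427,.304),87.4);robot.hand_in()
E
```

```text
time: 18.12
position: [0.5968, 0.1427, 0.3048]
tool_rot: [0.723, 0.691, -0.001, 0.001]
ft_force: [0.6, -0.6, -4.9]
grip_width: 0.0133
door bar, box axes rel. to bar at stop: x max 0.007 y mid 0.0471
shift [0.    0.002 0.008] jaw 87.43 rz 0.0003 tilt [-1.0e-04 -1.5e-03 -1.0e+00] t 18.12 F [ 0.6 -0.6 -4.9] w 0.0133 p [0.5968 0.1427 0.3048]
the job is handed in; nothing more can be done
```

The last door check doesn't match the grip bar's end, so I'll recompute it from the saved picture before reporting.

```bash
python3 - <<'E'
from h import *
for uv in((232.6,156.5),(248,151.5)):   # grip seen in s4c.png at crop (115,180),(157,166)
    P=ray("side",uv,.188)[0,:2]-[.5296,-.108];print(P@[.971,-.24],P@[.24,.971])
E
```

```text
the job is handed in; nothing more can be done
```

```bash
python3 - <<'E'
import numpy as np
R=np.array([[-0.89517255,0.42554226,-0.13258917],[0.44565949,0.84964113,-0.28195313],[-0.00732976,-0.31148632,-0.95022237]]);t=np.array([.72320309,.31549356,1.18023121])
for u,v in((232.6,156.5),(248,151.5)):
    d=R@[(u-251.476)/356.634,(v-193.23)/356.634,1];P=(t+d*(.188-t[2])/d[2])[:2]-[.5296,-.108];print(P@[.971,-.24],P@[.24,.971])
E
```

```text
0.052874404662640935 0.011575985307126356
0.0037643070651292546 0.005700528517069419
```

I slid the door open to its stop and lifted the jar carrier out. I handed the job in at 18.1 s, still holding it; no verdict was reported.

- **Door:** it moved about 224 mm, then stopped dead while the push rose to about 20 N. I take that as the stop, 0.245 m.
- **Carrier:** the handle is gripped at 13.3 mm with 58 N and carries about 6 N, nearly balanced. TCP height 0.305 m puts the underside at about 0.20 m, 5 cm above the rim. It was held still for about 4 s.
- **Level and jars:** the two caps clearly in view are at 0.264–0.265 m and a third point read as a cap is at 0.263 m, so the carrier is level within about 0.03 rad. The top of the handle appeared to drop about 3 mm toward its far end, which is still under the 0.1 rad limit.
- **Position:** the carrier is about 12 mm from the middle of the compartment's mouth.

**Checks that failed or disagreed:**
- My last automatic check of the door grip did not match: it gave an offset of 47 mm, probably because the dark mask caught the gripper. I saw this only after handing in.
- Picking the grip by eye in the picture taken just after the lift put it 6–11 mm short of where I released it. That would mean at least 0.234 m open, still over the limit, but the reading is only good to a few millimetres.
- I did not measure the mug, plant pot or mouse afterwards. The arm did not come near them at low height.

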